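Clear a broken mortar specimen and put its mould away

ROBOT

A 6-joint arm with a two-finger parallel gripper is mounted at the origin on the work surface. World frame = base frame: x ahead of the robot, y to its left, z up, the work surface at z = 0. Lengths are in mm, angles in rad, forces in N, time in s.
With the tool pointing down it reaches from about 275 to 750 mm from the base axis. Payload 10.2 kg.
Tool frame: the origin (TCP) lies at the very end of the fingers, on their centre line; the grasp point (between the pads) lies 19 mm behind it (arm.grip_point_offset is the distance from the TCP to the grasp point, in mm); z points along the fingers, y is the line along which they close (so a half turn about z gives the same grasp; the last joint's range is limited). The gripper opens to 85 mm and grips with 20 to 120 N. Pads are 22 mm wide; open, the fingers measure 114 mm over their backs; the gripper's body (76 mm by 85 mm) begins 54 mm behind the grasp point. The pads swing forward as they close: fully open they stand 13 mm farther back than shut.
Start: joints at [-1.559, 0.313, 1.498, -0, 1.331, -0.223], TCP at [122.127, -510.604, 231.294] pointing down, gripper open.
Joint ranges: [-2.94, 2.94], [-0.97, 2.17], [0.19, 2.56], [-1.23, 4.37], [0.02, 3.11], [-2.88, 2.88]. Speed limits (rad/s): [2.39, 2.39, 3.01, 3.14, 3.14, 3.14].

INTERFACE

Orientations are given as a unit quaternion [w, x, y, z].
In Python, from cell import status, cams, order, arm gives the robot as it stands.
- The arm moves only by the tool carry_out, never from a script. Its argument "motion" is a list of rows, each a list of 7 numbers: the opening, from 0 (shut) to 1 (fully open), then the shift along the tool's x, y, z scaled (see below), then the turn, a rotation vector about the tool's x, y, z scaled (see below). In form: [[grip, tx, ty, tz, ax, ay, az], ...]. A call has 1 to 12 rows; each row is the pose to reach, as a shift and turn from the pose commanded when the call began, along the tool's axes at that moment, turning the shorter way round; what a row does not reach only later rows make up. The controller multiplies each number of a shift by 0.6 m and each number of a turn by 2 pi rad. A row lasts 1/10 s, in which the tool goes at most 50 mm and 8.59 degrees, less where a joint would pass 70% of its speed; a pose out of reach is approached as far as the arm can. A call with a number of a shift or a turn outside -1 to 1 is refused whole. A call with a gripper value outside its range is refused whole. The fingers move at their own pace and stop on an object; "squeeze" is the grip in N (left out, the last holds). Time passes only in rows, so rows that repeat a pose let the fingers close. It gives the time, the measured TCP pose, the force, the opening and the grip force at its end, in the units of the state.
- status.get_obs(): the state, without advancing time (a new reading comes with each control period).
- cams.capture(name): name is "scene" or "top"; returns a dict with "image" (384x512x3 uint8, red, green, blue), "vertical_fov" (degrees; the focal length in pixels is half the picture's height over the tangent of half this angle, whatever the lens; pixels are square), "cx", "cy" (the principal point, pixels), "dist_coeffs" ([k1, k2, p1, p2, k3] as OpenCV has them; the pictures are not rectified), "view" (4x4, takes a point from world to camera coordinates). Camera axes: x right, y up, looking along -z (the intrinsics and any distortion apply to the point x, -y, -z); pixel columns grow to the right and rows downward; lengths in mm; the calibration is good to about 2 mm. A picture is of the moment at which its call begins. There is no depth.
- order.close_job(): hands the job in; it is judged then, once.
The state is a dict: "t": time; "joint_pos": joint angles; "dq": joint speeds; "effort": joint torques, N m; "eef_pos": TCP position; "ee_rot": TCP orientation; "ft_force": force on the tool from outside, world axes, zero at the start; "wrist_torque": the same for the moment, N m; "gripper_width": finger opening in mm; "grip_force": force on a finger pad.
Only numpy, scipy, OpenCV 4.12 (cv2) and the standard library are available. Lean on these libraries where they do the work, as an engineer would, in place of code of your own. Each camera call takes 0.05 s, during which the arm holds its last target. There are 200 camera calls.

TASK

Clear up after the crush test: put both lumps of broken mortar, the one lying under the front edge of the clear shelf and the one lying in the mould tray, into the deep scrap bin, and set the loose steel mould half down, not dropped, flat and square in the freed bay of the mould tray beside its mate, hollow side down with its lug pointing the same way as the mate's lug. Do not bump the shelf, and leave the mate, the round lid, the spatula and the roll of tape where they are.

Things in the scene. Friction and masses are not known exactly. Their poses are not given: they have to be found in the camera images.
- lump_big: grey broken lump of mortar under the front edge of the shelf, standing on the green board (board top at z = 6 mm): a rough block 46 (its x, plus a chip of about 7 at the +x end) x 40 (its y, flat sides) x 40 high (side faces flat up to 32); origin at the centre of its underside, z up; about 0.11 kg
- lump_small: smaller grey lump of mortar lying in the otherwise empty bay of the mould tray: 40 (x, plus a chip of about 6 at the +x end) x 34 (y, flat sides) x 34 high (side faces flat up to 27); origin at the centre of its underside, z up; about 0.11 kg
- mould_half: the loose half of a split square steel mould, lying hollow side down on the green board: an upturned channel 100 long (x) x 50 wide (y) x 30 high with 6 thick walls, about 0.3 kg; a flat lug 24 wide, 8 thick sticks out 19 from its +x end at the top; origin at the centre of its underside (lug not counted), z up
- lug (a point): the lug of the loose mould half: a point 60 along +x from the half's origin and 24 above its underside
- mate_half: the matching mould half, same shape and size, lying hollow side down in its bay of the mould tray; leave it where it is
- mate_lug (a point): the lug of the mate, 60 along +x from the mate's origin and 24 above its underside
- mould_tray: fixed shallow white tray, blue rim, 180 (x) x 250 (y), walls 5 thick, 18 high, floor 5 thick; a rib 6 wide, 6 above the floor along x at the middle parts it into two bays 170 x 117 inside, centred at y = +61 (the mate's) and y = -61 (to be filled); its +x, like the mate's lug, points away from the robot; origin at the centre of its underside. Left or right of the robot
- scrap_bin: fixed deep white enamel bin with a blue rim, 180 x 180 outside, 75 high (trim to 76), walls and floor 5 thick; origin at the centre of its underside on the bench
- shelf: fixed clear acrylic shelf: plate 90 deep (x) x 420 wide (y), 8 thick, underside 140 above the board, on two thin posts (16 diameter, feet 36) at x = 78, y = +-195; three small tins on top reach 170 above the board; origin on the board below the middle of its front edge (nearest the robot); the plate extends to +x
- tin_lid: round aluminium lid, 66 diameter, 14 high, flat on the board; origin at the centre of its underside; leave alone
- spatula: steel spatula with a handle, 170 long along x, lying on the board; leave alone
- tape: roll of tape, 50 outside diameter, 18 high, on the board under the shelf; origin at the centre of its underside; leave alone
Not all that is in view belongs to the job. Leave any purple look-alike of the mould_half alone. Leave any red look-alike of the lump_big alone.

How it is judged:
By the outcome, as a careful person would: the job done as asked, in the order asked, and still so for the second after the job is handed in, with the robot touching nothing.
It also fails if it takes over 72 s, if anything falls off the work surface, if the arm or the gripper's body presses on something with over 40 N, if the wrist force passes 120 N, or if a joint passes its speed limit or range.

## Working session

There is one attempt and no reset: what is moved stays moved. The work goes in short steps, Python scripts to look and compute and a tool call to move; the robot and the scene stay as the last step left them, time stands still between calls to the robot, and variables do not carry over. Pictures are saved under pics/ and viewed, at most 10 in all, crops included, and the job is handed in when it is done.

Besides the shell and the picture viewer there is one more tool, called after "Emit:" by a JSON object that holds its "op" and its "data". carry_out: Moves the arm, as the interface text tells. Shifts and turns lie within -1 to 1; 1 stands for 0.6 m of shift or 2 pi rad of turn. Its arguments: {"type":"object","properties":{"motion":{"type":"array"},"squeeze":{"type":"number"}},"required":["motion"]}

```bash
ls; mkdir -p pics; cat > h.py <<'E'
import numpy as np, cv2
from scipy.spatial.transform import Rotation as R
def cap(n,f):
    from cell import cams
    import pickle
    c=cams.capture(n); cv2.imwrite(f'pics/{f}.png',c['image'][:,:,::-1]); pickle.dump(c,open(f'pics/{f}.pkl','wb')); return c
def load(f):
    import pickle; return pickle.load(open(f'pics/{f}.pkl','rb'))
def K(c):
    f=192/np.tan(np.radians(c['vertical_fov'])/2); return np.array([[f,0,c['cx']],[0,f,c['cy']],[0,0,1.]])
def ray(c,uv):
    p=cv2.undistortPoints(np.array([[uv]],float),K(c),np.array(c['dist_coeffs'],float))[0,0]
    V=np.array(c['view']); d=V[:3,:3].T@np.array([p[0],-p[1],-1]); o=-V[:3,:3].T@V[:3,3]
    return o,d/np.linalg.norm(d)
def atz(c,uv,z):
    o,d=ray(c,uv); return (o+d*(z-o[2])/d[2]).round(1)
def tri(c1,u1,c2,u2):
    o1,d1=ray(c1,u1);o2,d2=ray(c2,u2)
    s=np.linalg.lstsq(np.c_[d1,-d2],o2-o1,rcond=None)[0]
    a,b=o1+s[0]*d1,o2+s[1]*d2
    return ((a+b)/2).round(1),round(float(np.linalg.norm(a-b)),1)
def proj(c,P):
    V=np.array(c['view']); q=(V[:3,:3]@np.atleast_2d(P).T).T+V[:3,3]; q[:,1:]*=-1
    return cv2.projectPoints(q,np.zeros(3),np.zeros(3),K(c),np.array(c['dist_coeffs'],float))[0][:,0]
E
python3 - <<'E'
from h import *
from cell import status
for n in('scene','top'):
    c=cap(n,n+'0'); V=np.array(c['view']); print(n,c['vertical_fov'],c['dist_coeffs'],(-V[:3,:3].T@V[:3,3]).round(),V[:3,:3].round(2).tolist())
    cv2.imwrite(f'pics/{n}0b.png',cv2.resize(c['image'][:,:,::-1],(800,600),interpolation=cv2.INTER_CUBIC))
print(status.get_obs())
E
```

```text
pics
scene 55.814201163565784 [-0.11108734  0.          0.          0.          0.        ] [285. 430. 880.] [[-0.97, -0.25, 0.0], [0.22, -0.85, 0.48], [-0.12, 0.47, 0.87]]
top 54.10421246696835 [0.0150772 0.        0.        0.        0.       ] [ 358.    5. 1089.] [[-0.02, -1.0, 0.0], [1.0, -0.02, 0.04], [-0.04, 0.0, 1.0]]
{'t': 0.1, 'joint_pos': array([-1.55938331e+00,  3.13398480e-01,  1.49835730e+00, -2.85258764e-05,
        1.33102700e+00, -2.23375659e-01]), 'dq': array([-0.00066638, -0.00144583, -0.00134836,  0.00078353,  0.00028651,
       -0.00164527]), 'effort': array([ 1.83094500e-03, -4.12902939e+01, -2.60146308e+01, -2.29583875e-04,
        3.01966509e-03, -2.48535247e-05]), 'eef_pos': array([ 122.12544019, -510.3548313 ,  230.7914784 ]), 'ee_rot': array([-5.93189310e-04,  9.93116621e-01,  1.17128230e-01,  4.91723634e-05]), 'ft_force': array([ 0.4095963 , -0.20685761, -0.70214298]), 'wrist_torque': array([0.00828654, 0.01386016, 0.00242735]), 'grip_force': 0.0, 'gripper_width': 85.55703141050198}
```

View pics/scene0b.png

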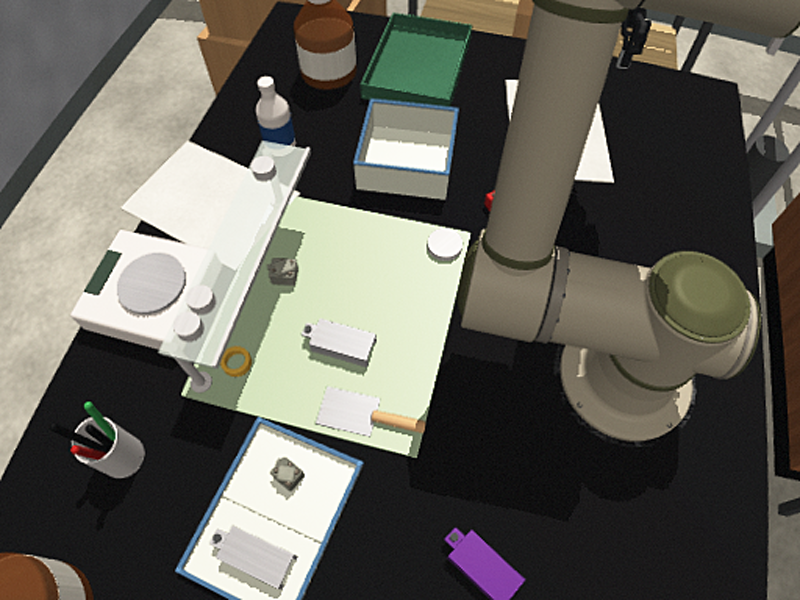

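View pics/top0b.png

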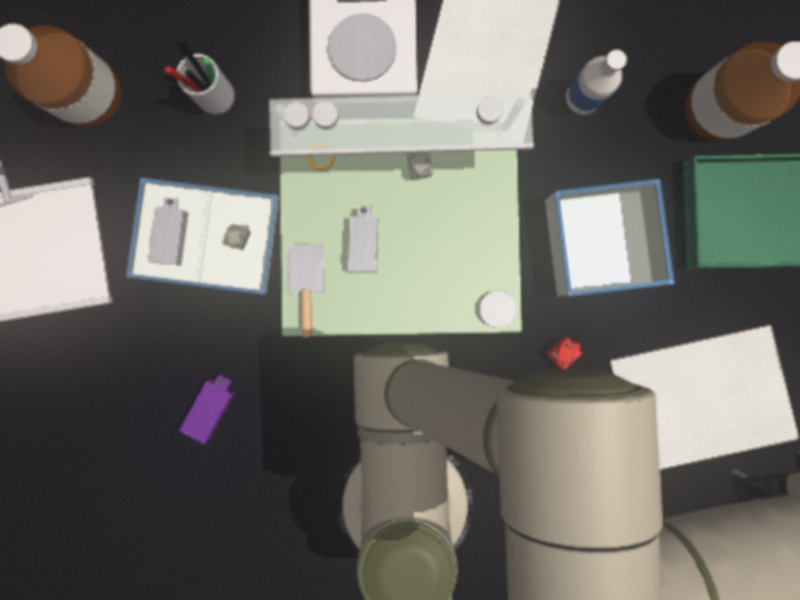

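```bash
cat > crops.py <<'E'
from h import *
def crop(img,cu,cv,s,w=200,h=300):
    # w x h output, enlarged s; ticks every 5px labelled
    u0,v0=int(cu-w/s/2),int(cv-h/s/2)
    A=np.float32([[s,0,-s*u0],[0,s,-s*v0]])
    o=cv2.warpAffine(img,A,(w,h),flags=cv2.INTER_CUBIC)
    for u in range(u0,u0+w//s+1):
        if u%5==0: cv2.line(o,(s*(u-u0),0),(s*(u-u0),8 if u%10==0 else 4),(0,0,255),1)
        if u%10==0: cv2.putText(o,str(u),(s*(u-u0)-8,18),0,.33,(0,0,255),1)
    for v in range(v0,v0+h//s+1):
        if v%5==0: cv2.line(o,(0,s*(v-v0)),(8 if v%10==0 else 4,s*(v-v0)),(0,0,255),1)
        if v%10==0: cv2.putText(o,str(v),(9,s*(v-v0)+4),0,.33,(0,0,255),1)
    o[-1]=o[:,-1]=(255,0,255); return o
E
python3 - <<'E'
from crops import *
t=load('top0')['image'][:,:,::-1].copy(); s=load('scene0')['image'][:,:,::-1].copy()
q=1.5625
T=[crop(t,420/q,165/q,8),crop(t,237/q,236/q,8),crop(t,362/q,240/q,5),crop(t,168/q,234/q,5)]
S=[crop(s,283/q,270/q,8),crop(s,287/q,474/q,8),crop(s,340/q,342/q,4),crop(s,252/q,556/q,4)]
cv2.imwrite('pics/c1.png',np.vstack([np.hstack(T),np.hstack(S)]))
E
```

```text
(no output)
```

View pics/c1.png

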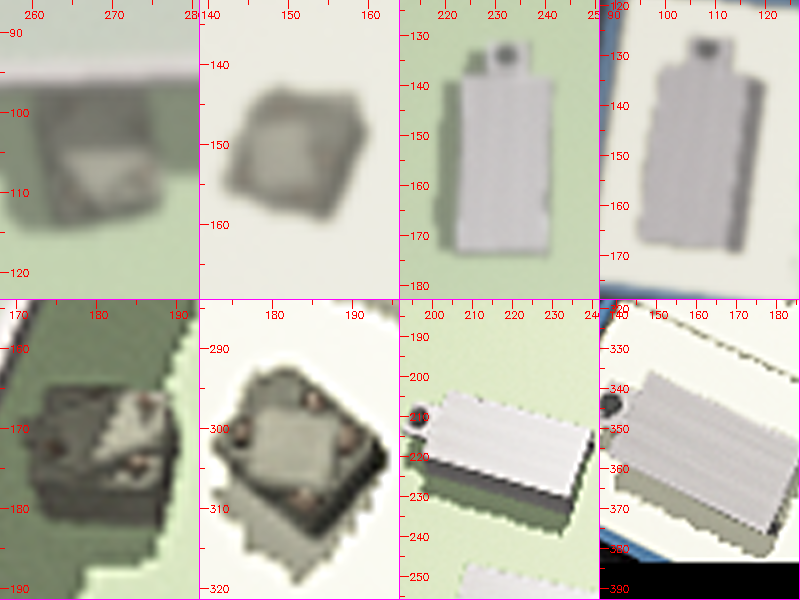

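```bash
cat > fit.py <<'E'
from h import *
from scipy.optimize import least_squares,minimize
t,s=load('top0'),load('scene0')
def T(p,P):
    x,y,a=p[:3]; c,q=np.cos(a),np.sin(a); P=np.array(P,float)
    return np.c_[x+c*P[:,0]-q*P[:,1],y+q*P[:,0]+c*P[:,1],P[:,2]+(p[3] if len(p)>3 else 0)]
C=[[50,25,30],[50,-25,30],[-50,-25,30],[-50,25,30],[69,12,30],[69,-12,30]]
def fitm(ut,us,g):
    f=lambda p:np.r_[(proj(t,T(p,C))-ut).ravel(),(proj(s,T(p,C[:4]))-us).ravel()]
    r=least_squares(f,g,x_scale=[10,10,.1,10],loss='soft_l1'); print('x y yaw zbase',r.x.round(3),'rms px',np.sqrt(np.mean(f(r.x)**2)).round(2)); return r.x
fitm(np.array([[223.4,138],[241.2,138.4],[240.8,173.8],[222.4,173.4],[228.8,131.4],[236.8,131.4]]),
 np.array([[198.25,220],[204.5,204],[240.5,214],[235.5,230.75]]),[400,50,0,6])
fitm(np.array([[99.6,132.6],[117,134],[112.6,169],[95,167],[106.4,126.4],[113.6,127.4]]),
 np.array([[138.5,358],[148.5,336],[185.75,353],[178.5,376]]),[400,400,-.1,5])
q=1.5625
# direct triangulation checks: mould far-left/near-right corner, mate
print('tri',tri(t,[223.4,138],s,[198.25,220]),tri(t,[240.8,173.8],s,[240.5,214]),tri(t,[95,167],s,[178.5,376]))
print('tray',[atz(t,np.array(u)/q,18).tolist() for u in([141,180],[278,196],[266,293],[127,277])])
print('bin',[atz(t,np.array(u)/q,75).tolist() for u in([555,193],[661,180],[673,284],[568,295])])
print('shelf front',atz(t,[175,98.5],150),atz(t,[340,95],150))
print('lid',atz(t,[317.5,197.5],20),'tape',atz(t,[205,101],24),'red',atz(t,np.array([564,353])/q,20))
# lumps: silhouette IoU
def model(L,W,Hs,H,ch):
    a,b=L/2,W/2
    return [[i*a,j*b,z] for i in(-1,1) for j in(-1,1) for z in(0,Hs)]+[[i*a*.6,j*b*.6,H] for i in(-1,1) for j in(-1,1)]+[[a+ch,j*b*.4,z] for j in(-1,1) for z in(Hs*.2,Hs*.8)]
def mask(poly,o): 
    m=np.zeros((480,400),np.uint8); cv2.fillConvexPoly(m,np.int32((cv2.convexHull(np.float32(poly))[:,0]-o)*10*16),1,shift=4); return m
def fitl(M,z0,ut,us,g):
    ot,os_=ut.mean(0)-20,us.mean(0)-20; mt,ms=mask(ut,ot),mask(us,os_)
    def cost(p):
        P=T([*p[:3],z0],M); r=0
        for c,m,o in((t,mt,ot),(s,ms,os_)):
            k=mask(proj(c,P),o); r+=1-(k&m).sum()/max(1,(k|m).sum())
        return r
    best=[]
    for a in np.arange(0,2*np.pi,np.pi/8):
        r=minimize(cost,[*g,a],method='Nelder-Mead',options=dict(initial_simplex=np.array([[*g,a],[g[0]+8,g[1],a],[g[0],g[1]+8,a],[*g,a+.25]]),maxiter=120))
        best.append((r.fun,*r.x))
    best.sort(); print(np.array(best[:6]).round(3))
    return best[0]
cv=lambda pts,u0,v0,x0,y0:(np.array(pts,float)-[x0,y0])/8+[u0,v0]
if __name__=='__main__':
    ut=cv([[280,88],[358,92],[366,130],[328,218],[225,190],[243,130]],139,132,200,0); us=cv([[215,443],[262,370],[300,368],[385,458],[315,540]],171,284,200,300)
    print('small'); fitl(model(40,34,27,34,6),5,ut,us,atz(t,ut.mean(0),17)[:2])
    ut=cv([[50,100],[152,93],[160,205],[65,225]],256,86,0,0); us=cv([[28,440],[45,385],[165,390],[178,440],[158,528],[40,515]],168,154,0,300)
    print('big'); fitl(model(46,40,32,40,7),6,ut,us,atz(t,ut.mean(0),20)[:2])
E
python3 fit.py
```

```text
x y yaw zbase [ 4.73613e+02  6.50730e+01 -4.00000e-02 -4.16000e+00] rms px 0.29
x y yaw zbase [ 4.96170e+02  4.21302e+02 -1.23000e-01 -7.12800e+00] rms px 0.84
tri (array([524. ,  88.4,  28.8]), 0.7) (array([423. ,  41.4,  22.4]), 1.3) (array([449.3, 452.1,  25.7]), 0.8)
tray [[598.1, 468.0, 18.0], [564.5, 218.8, 18.0], [387.2, 242.6, 18.0], [421.1, 493.9, 18.0]]
bin [[549.9, -273.3, 75.0], [568.9, -457.4, 75.0], [388.0, -471.8, 75.0], [372.4, -290.6, 75.0]]
shelf front [607.3 198.9 150. ] [ 608.6 -216.4  150. ]
lid [ 351.  -175.4   20. ] tape [632.1 139.6  24. ] red [ 268.3 -296.3   20. ]
small
[[ 3.75000e-01  4.91784e+02  2.96022e+02 -4.39000e-01]
 [ 3.76000e-01  4.92011e+02  2.96110e+02  5.84400e+00]
 [ 3.76000e-01  4.91678e+02  2.95683e+02  5.84300e+00]
 [ 3.76000e-01  4.91723e+02  2.95684e+02  5.83300e+00]
 [ 3.77000e-01  4.91455e+02  2.95807e+02  5.82300e+00]
 [ 3.77000e-01  4.91435e+02  2.96048e+02 -4.09000e-01]]
big
[[ 5.56000e-01  6.18557e+02 -4.02850e+01  1.06000e-01]
 [ 5.57000e-01  6.17254e+02 -4.04330e+01  6.39500e+00]
 [ 5.57000e-01  6.17259e+02 -4.03100e+01  6.60000e-02]
 [ 5.57000e-01  6.17067e+02 -4.04090e+01  9.00000e-02]
 [ 5.57000e-01  6.17585e+02 -4.04260e+01  6.38000e+00]
 [ 5.62000e-01  6.19017e+02 -4.02490e+01  3.21100e+00]]
```

```bash
python3 - <<'E'
from h import *
t,s=load('top0'),load('scene0'); q=1.5625
h=lambda u:(np.array(u,float)+.5)/q-.5
for n,a,b,z in [('board-y',[522,331],[470,233],6),('board+y',[282,336],[416,458],6),('tray far -y',[278,196],[262,419],18),('tray near -y',[266,293],[362,463],18),('bin near+y',[568,295],[447,198-33],75),('tray far+y',[141,180],[178,572],18),('bin far -y',[661,180],[369,100],75),('bin near -y',[673,284],[459,105],75),('bin far+y',[555,193],[355,163],75),('lid',[496,309],[445,242],20),('red',[564,353],[489,200],20)]:
    X=atz(t,h(a),z); print(n,X,'pred',proj(s,X)[0].round(1),'meas',h(b).round(1),'tri',tri(t,h(a),s,h(b)))
for c in(t,s):print(K(c).round(1).tolist())
E
```

```text
board-y [ 309.3 -223.8    6. ] pred [301.7 146.9] meas [300.6 148.9] tri (array([ 310. , -226.6,   -8.4]), 2.7)
board+y [308.6 217.3   6. ] pred [267.3 291.3] meas [266.1 292.9] tri (array([309.5, 219.4,  -3.5]), 2.7)
tray far -y [565.  219.3  18. ] pred [166.3 264.6] meas [167.5 268. ] tri (array([566.9, 222.5,  -1. ]), 3.6)
tray near -y [387.8 243.1  18. ] pred [232.5 292.3] meas [231.5 296.1] tri (array([389.2, 248. ,  -3.2]), 1.7)
bin near+y [ 372.9 -290.2   75. ] pred [287.1 110.7] meas [285.9 105.4] tri (array([ 374.6, -280.5,  107.1]), 4.3)
tray far+y [598.6 468.5  18. ] pred [114.5 363.6] meas [113.7 365.9] tri (array([601.9, 474. ,   6.1]), 1.4)
bin far -y [ 569.4 -457.    75. ] pred [238.   61.6] meas [236.   63.8] tri (array([ 576. , -464.3,   57.7]), 6.0)
bin near -y [ 388.5 -471.3   75. ] pred [293.8  68.4] meas [293.6  67. ] tri (array([ 388.7, -466.8,   84.5]), 1.0)
bin far+y [ 550.4 -272.8   75. ] pred [227.2 103.6] meas [227.  104.1] tri (array([ 551.2, -273.6,   71.8]), 0.3)
lid [ 350.7 -174.7   20. ] pred [285.  154.5] meas [284.6 154.7] tri (array([ 351.2, -174.9,   18.3]), 0.9)
red [ 268.8 -295.8   20. ] pred [319.7 128.3] meas [312.8 127.8] tri (array([ 279.3, -293.2,   22.2]), 20.7)
[[376.0, 0.0, 255.3], [0.0, 376.0, 182.1], [0.0, 0.0, 1.0]]
[[362.5, 0.0, 255.6], [0.0, 362.5, 192.3], [0.0, 0.0, 1.0]]
```

```bash
cat >> fit.py <<'E'
E
cat > fit2.py <<'E'
from fit import *
import fit
DV=np.array([-0.5,2.0])
def fm(ut,us,g,z):
    f=lambda p:np.r_[2*(proj(t,T([*p[:3],z],C))-ut).ravel(),(proj(s,T([*p[:3],z],C[:4]))+p[3:5]-us).ravel()]
    r=least_squares(f,[*g,0,0],x_scale=[10,10,.1,1,1],loss='soft_l1'); print('x y yaw du dv',r.x.round(3),'rms',np.sqrt(np.mean(f(r.x)**2)).round(2))
fm(np.array([[223.4,138],[241.2,138.4],[240.8,173.8],[222.4,173.4],[228.8,131.4],[236.8,131.4]]),
 np.array([[198.25,220],[204.5,204],[240.5,214],[235.5,230.75]]),[470,60,0],6)
fm(np.array([[99.6,132.6],[117,134],[112.6,169],[95,167],[106.4,126.4],[113.6,127.4]]),
 np.array([[138.5,358],[148.5,336],[185.75,353],[178.5,376]]),[490,420,-.1],5)
ut=cv([[280,88],[358,92],[366,130],[328,218],[225,190],[243,130]],139,132,200,0); us=cv([[215,443],[262,370],[300,368],[385,458],[315,540]],171,284,200,300)-DV
M1=model(40,34,27,34,6);M2=model(46,40,32,40,7)
print('small');a=fitl(M1,5,ut,us,[490,296])
ut=cv([[50,100],[152,93],[160,205],[65,225]],256,86,0,0); us=cv([[28,440],[45,385],[165,390],[178,440],[158,528],[40,515]],168,154,0,300)-DV
print('big');b=fitl(M2,6,ut,us,[618,-40])
s['view']=np.array(s['view'])
from crops import crop
def wire(c,o,M,p,z0,cu,cv_,k,d,w=400,h=300):
    u0,v0=int(cu-w/k/2),int(cv_-h/k/2)
    P=((proj(c,T([*p,z0],M))+d-[u0,v0])*k).astype(int)
    for i,j in[(0,2),(2,6),(6,4),(4,0),(1,3),(3,7),(7,5),(5,1),(0,1),(2,3),(4,5),(6,7),(8,9),(9,11),(11,10),(10,8),(12,14)]: cv2.line(o,tuple(map(int,P[i])),tuple(map(int,P[j])),(0,200,0) if i<8 else (255,0,0),1)
    return o
R_=[]
for M,p,z0,ct,cs in((M1,a[1:],5,(151.7,151),(183.7,303.4)),(M2,b[1:],6,(268.8,105.6),(181,172.8))):
    R_.append(np.vstack([wire(c,crop(c['image'][:,:,::-1].copy(),*u,10,400,300),M,p,z0,*u,10,d) for c,u,d in((t,ct,0),(s,cs,DV))]))
cv2.imwrite('pics/ov.png',np.hstack(R_))
E
sed -i "s/^fitm(/if __name__=='__main__': fitm(/" fit.py
python3 fit2.py
```

```text
tri (array([524. ,  88.4,  28.8]), 0.7) (array([423. ,  41.4,  22.4]), 1.3) (array([449.3, 452.1,  25.7]), 0.8)
tray [[598.1, 468.0, 18.0], [564.5, 218.8, 18.0], [387.2, 242.6, 18.0], [421.1, 493.9, 18.0]]
bin [[549.9, -273.3, 75.0], [568.9, -457.4, 75.0], [388.0, -471.8, 75.0], [372.4, -290.6, 75.0]]
shelf front [607.3 198.9 150. ] [ 608.6 -216.4  150. ]
lid [ 351.  -175.4   20. ] tape [632.1 139.6  24. ] red [ 268.3 -296.3   20. ]
x y yaw du dv [ 4.72401e+02  6.45000e+01 -4.00000e-02 -1.14000e-01  1.80800e+00] rms 0.37
x y yaw du dv [ 4.92995e+02  4.16638e+02 -1.30000e-01 -1.43300e+00  2.03500e+00] rms 1.04
small
[[ 3.82000e-01  4.90961e+02  2.94401e+02  5.77600e+00]
 [ 3.82000e-01  4.91143e+02  2.94413e+02  5.79700e+00]
 [ 3.83000e-01  4.90874e+02  2.94336e+02  5.79900e+00]
 [ 3.84000e-01  4.91099e+02  2.94207e+02 -4.97000e-01]
 [ 3.86000e-01  4.91267e+02  2.94052e+02 -4.90000e-01]
 [ 3.99000e-01  4.95809e+02  2.92010e+02  2.63600e+00]]
big
[[ 5.47000e-01  6.18696e+02 -4.52180e+01  5.00000e-02]
 [ 5.47000e-01  6.18276e+02 -4.54530e+01  5.80000e-02]
 [ 5.47000e-01  6.18519e+02 -4.52600e+01  6.33300e+00]
 [ 5.47000e-01  6.18321e+02 -4.55730e+01  5.20000e-02]
 [ 5.48000e-01  6.17795e+02 -4.57510e+01  6.34700e+00]
 [ 5.51000e-01  6.20545e+02 -4.50040e+01  3.17500e+00]]
```

View pics/ov.png

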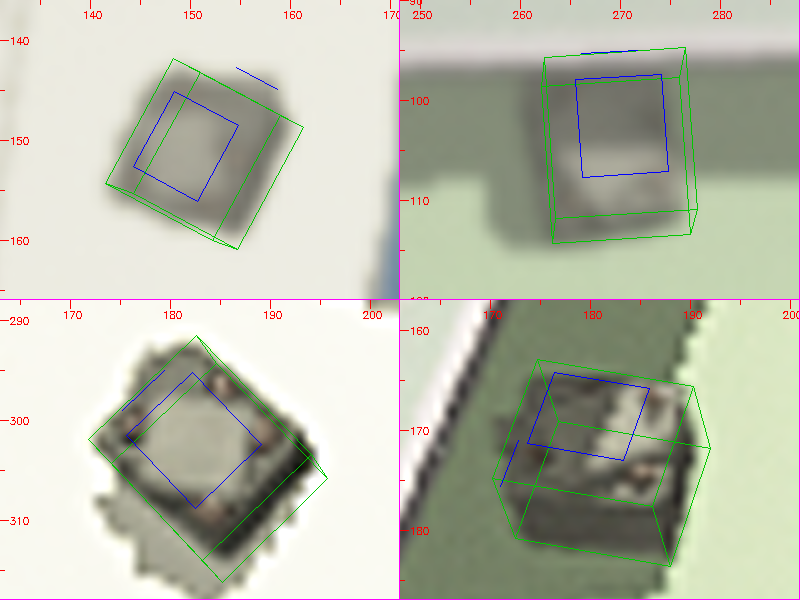

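Big lump about (618, −43) under the shelf front edge (x≈608); small lump in the white tray at (491, 295). The red lump at the robot and the purple half at lower left are look-alikes. The steel half is (472, 64).

```bash
cat > go.py <<'E'
import sys; from h import *
from cell import status
def rot(az,tl):
    z=np.array([np.sin(tl)*np.cos(az),np.sin(tl)*np.sin(az),-np.cos(tl)]); y=np.array([np.sin(az),-np.cos(az),0]); return np.c_[np.cross(y,z),y,z]
def state():
    o=status.get_obs(); w=o['ee_rot']; return o,np.array(o['eef_pos']),R.from_quat([w[1],w[2],w[3],w[0]]).as_matrix()
def go(p,az,tl,cur=None):
    o,e,M=state()
    if cur: e,M=cur
    N=rot(az,tl); d=M.T@(np.array(p)-e)/600; r=R.from_matrix(M.T@N).as_rotvec()/(2*np.pi)
    print(np.r_[d,r].round(4).tolist()); return np.array(p,float),N
def info():
    o,e,M=state(); print('t',o['t'],'tcp',e.round(1),'z',M[:,2].round(3),'az_x',np.arctan2(*-M[[0],1][[0,0]])if 0 else np.arctan2(M[0,1],-M[1,1]).round(3),'q',np.round(o['joint_pos'],2),'w',round(o['gripper_width'],1),'gf',o['grip_force'],'ft',np.round(o['ft_force'],1))
E
python3 - <<'E'
from go import *
d=np.pi/4; z=rot(.05,d)[:,2]; G=np.array([616,-43,30])
F=G+19*z; print('final',F,'pre',F-200*z)
go(F-200*z,.05,d)
E
```

```text
final [629.41823855 -42.32852842  16.56497116] pre [488.17362219 -49.39665032 157.98632739]
[0.772, -0.6051, 0.1222, -0.0117, 0.1246, 0.0278]
```

Emit:
{"op": "carry_out", "data": {"motion": [[1,0.772,-0.605,0.122,-0.0117,0.1246,0.0278],[1,0.772,-0.605,0.122,-0.0117,0.1246,0.0278],[1,0.772,-0.605,0.122,-0.0117,0.1246,0.0278],[1,0.772,-0.605,0.122,-0.0117,0.1246,0.0278],[1,0.772,-0.605,0.122,-0.0117,0.1246,0.0278],[1,0.772,-0.605,0.122,-0.0117,0.1246,0.0278],[1,0.772,-0.605,0.122,-0.0117,0.1246,0.0278],[1,0.772,-0.605,0.122,-0.0117,0.1246,0.0278],[1,0.772,-0.605,0.122,-0.0117,0.1246,0.0278],[1,0.772,-0.605,0.122,-0.0117,0.1246,0.0278],[1,0.772,-0.605,0.122,-0.0117,0.1246,0.0278],[1,0.772,-0.605,0.122,-0.0117,0.1246,0.0278]], "squeeze": 40}}

```text
t: 1.3
eef_pos: [484.9, -53.8, 159.0]
ee_rot: [-0.009, 0.924, 0.023, 0.383]
ft_force: [0.2, -2.5, 1.3]
gripper_width: 85.2
grip_force: 0.0
```

Emit:
{"op": "carry_out", "data": {"motion": [[1,0,0,0,0,0,0],[1,0,0,0,0,0,0],[1,0,0,0,0,0,0]]}}

```text
t: 1.6
eef_pos: [483.9, -56.7, 159.1]
ee_rot: [-0.009, 0.924, 0.023, 0.383]
ft_force: [-0.6, 0.0, -0.5]
gripper_width: 85.4
grip_force: 0.0
```

```bash
python3 - <<'E'
from go import *
info()
d=np.pi/4; z=rot(.05,d)[:,2]; F=np.array([629.4,-42.3,16.6])
go(F-200*z,.05,d); go(F-80*z,.05,d)
from crops import crop
q=1.5625
o=[cap(n,n+'1')['image'][:,:,::-1].copy() for n in('top','scene')]
cv2.imwrite('pics/v1.png',np.hstack([crop(o[0],265,130,4,400,600),crop(o[1],200,180,4,400,600)]))
E
```

```text
t 1.6 tcp [483.9 -56.7 159.1] z [ 0.706  0.033 -0.707] az_x 0.048 q [-0.6   0.05  2.27  1.27  0.46 -0.16] w 85.4 gf 0.0 ft [-0.6  0.  -0.5]
[0.0042, -0.0118, 0.0067, 0.0004, 0.0, -0.0]
[0.0042, -0.0123, 0.2067, 0.0004, 0.0, -0.0]
```

View pics/v1.png

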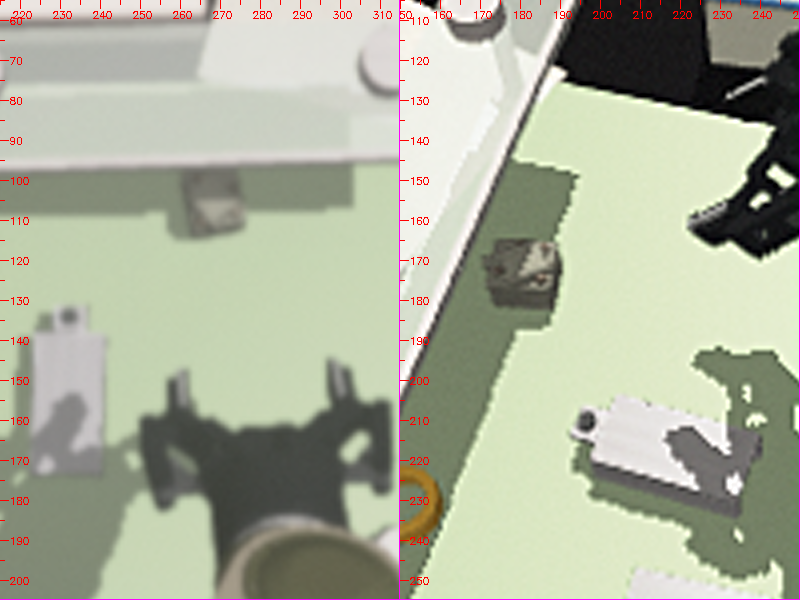

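Emit:
{"op": "carry_out", "data": {"motion": [[1,0.004,-0.012,0.03,0,0,0],[1,0.004,-0.012,0.08,0,0,0],[1,0.004,-0.012,0.14,0,0,0],[1,0.004,-0.012,0.2,0,0,0],[1,0.004,-0.012,0.25,0,0,0],[1,0.004,-0.012,0.29,0,0,0],[1,0.004,-0.012,0.315,0,0,0],[1,0.004,-0.012,0.33,0,0,0],[1,0.004,-0.012,0.34,0,0,0],[1,0.004,-0.012,0.34,0,0,0],[1,0.004,-0.012,0.34,0,0,0]]}}

```text
t: 2.8
eef_pos: [629.4, -41.6, 17.0]
ee_rot: [-0.009, 0.924, 0.023, 0.383]
ft_force: [0.7, -0.1, 0.0]
gripper_width: 84.9
grip_force: 0.0
```

```bash
python3 - <<'E'
from go import *
info()
from crops import crop
o=[cap(n,n+'2')['image'][:,:,::-1].copy() for n in('top','scene')]
cv2.imwrite('pics/v2.png',np.hstack([crop(o[0],268,110,6,400,400),crop(o[1],185,165,6,400,400)]))
E
```

```text
t 2.8 tcp [629.4 -41.6  17. ] z [ 0.707  0.034 -0.707] az_x 0.049 q [-0.37  0.63  1.95  2.11  0.34 -0.88] w 84.9 gf 0.0 ft [ 0.7 -0.1  0. ]
```

View pics/v2.png

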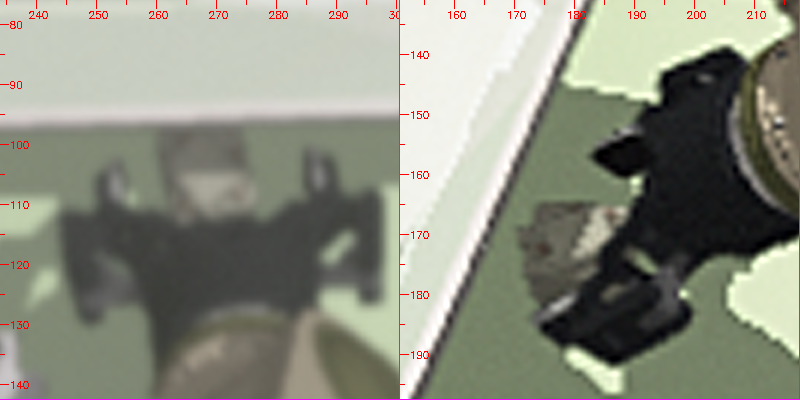

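Emit:
{"op": "carry_out", "data": {"motion": [[0.8,0,-0.005,0.004,0,0,0],[0.4,0,-0.005,0.004,0,0,0],[0,0,-0.005,0.004,0,0,0],[0,0,-0.005,0.004,0,0,0],[0,0,-0.005,0.004,0,0,0],[0,0,-0.005,0.004,0,0,0],[0,0,-0.005,0.004,0,0,0],[0,0,-0.005,0.004,0,0,0],[0,0,-0.005,0.004,0,0,0],[0,0,-0.005,0.004,0,0,0]], "squeeze": 50}}

```text
t: 3.9
eef_pos: [631.4, -38.0, 15.1]
ee_rot: [-0.009, 0.923, 0.024, 0.383]
ft_force: [0.2, 1.7, 5.2]
gripper_width: 41.3
grip_force: 49.7
```

Emit:
{"op": "carry_out", "data": {"motion": [[0,0,0,-0.015,0,0,0],[0,0,0,-0.04,0,0,0],[0,0,0,-0.08,0,0,0],[0,0,0,-0.13,0,0,0],[0,0,0,-0.18,0,0,0],[0,0,0,-0.23,0,0,0],[0,0,0,-0.28,0,0,0],[0,0,0,-0.33,0,0,0],[0,0,0,-0.36,0,0,0],[0,0,0,-0.36,0,0,0],[0,0,0,-0.36,0,0,0]]}}

```text
t: 5.0
eef_pos: [478.4, -45.7, 167.1]
ee_rot: [-0.009, 0.924, 0.023, 0.383]
ft_force: [0.6, 0.2, -1.9]
gripper_width: 41.2
grip_force: 50.0
```

```bash
python3 - <<'E'
from go import *
info()
c=go([435,-200,240],-0.3,.2)
go([478,-372,150],-.6,0,c)
go([478,-372,240],-.6,0)
E
```

```text
t 5.0 tcp [478.4 -45.7 167.1] z [ 0.706  0.034 -0.707] az_x 0.049 q [-0.57  0.02  2.28  1.22  0.45 -0.09] w 41.2 gf 49.99768104404211 ft [ 0.6  0.2 -1.9]
[0.0255, 0.2535, -0.1457, -0.0265, -0.0922, 0.0498]
[0.1203, 0.2527, 0.1774, -0.0048, -0.0316, 0.0476]
[0.0658, 0.5433, -0.1047, -0.0403, -0.1205, 0.098]
```

```bash
python3 - <<'E'
from go import *
c=go([500,-370,200],.1,0)
go([500,-370,60],.1,0,c)
E
```

```text
[0.0447, 0.5417, -0.0316, 0.0034, -0.1249, -0.0076]
[0.0, 0.0, 0.2333, 0.0, 0.0, 0.0]
```

Emit:
{"op": "carry_out", "data": {"motion": [[0,-0.01,0.05,-0.05,0,0,0],[0,0.045,0.542,-0.032,0.0034,-0.125,-0.0076],[0,0.045,0.542,-0.032,0.0034,-0.125,-0.0076],[0,0.045,0.542,-0.032,0.0034,-0.125,-0.0076],[0,0.045,0.542,-0.032,0.0034,-0.125,-0.0076],[0,0.045,0.542,-0.032,0.0034,-0.125,-0.0076],[0,0.045,0.542,-0.032,0.0034,-0.125,-0.0076],[0,0.045,0.542,-0.032,0.0034,-0.125,-0.0076],[0,0.045,0.542,-0.032,0.0034,-0.125,-0.0076],[0,0.045,0.542,-0.032,0.0034,-0.125,-0.0076],[0,0.045,0.542,-0.032,0.0034,-0.125,-0.0076],[0,0.045,0.542,-0.032,0.0034,-0.125,-0.0076]]}}

```text
t: 6.2
eef_pos: [500.6, -368.9, 200.4]
ee_rot: [-0.001, 0.999, 0.051, 0.0]
ft_force: [-0.1, -0.0, -0.7]
gripper_width: 40.4
grip_force: 49.9
```

```bash
python3 - <<'E'
from go import *
info(); go([500,-370,200],.1,0)
go([500,-370,60],.1,0)
E
```

```text
t 6.2 tcp [ 500.6 -368.9  200.4] z [ 0.     0.001 -1.   ] az_x 0.103 q [-0.82  0.55  1.23  0.    1.37  0.64] w 40.4 gf 49.877949712390546 ft [-0.1 -0.  -0.7]
[-0.0012, 0.0017, 0.0007, -0.0002, -0.0, 0.0004]
[-0.0012, 0.002, 0.2341, -0.0002, -0.0, 0.0004]
```

Emit:
{"op": "carry_out", "data": {"motion": [[0,0,0.002,0.06,0,0,0],[0,0,0.002,0.13,0,0,0],[0,0,0.002,0.19,0,0,0],[0,0,0.002,0.225,0,0,0],[0,0,0.002,0.234,0,0,0],[0,0,0.002,0.234,0,0,0],[1,0,0.002,0.234,0,0,0],[1,0,0.002,0.234,0,0,0],[1,0,0.002,0.234,0,0,0],[1,0,0.002,0.234,0,0,0],[1,0,0.002,0.15,0,0,0],[1,0,0.002,0.07,0,0,0]]}}

```text
t: 7.4
eef_pos: [500.1, -370.8, 159.3]
ee_rot: [-0.001, 0.999, 0.051, -0.001]
ft_force: [0.2, 0.3, 0.9]
gripper_width: 85.9
grip_force: 0.0
```

```bash
python3 - <<'E'
from go import *
info(); c=go([480,-80,240],-.2,0); c=go([485,200,220],-.49,0,c); c=go([491,295,150],-.49,0,c);go([491,295,10],-.49,0,c)
E
```

```text
t 7.4 tcp [ 500.1 -370.8  159.3] z [-0.002  0.002 -1.   ] az_x 0.101 q [-0.83  0.59  1.28  0.    1.28  0.64] w 85.9 gf 0.0 ft [0.2 0.3 0.9]
[0.0154, -0.4858, -0.1334, -0.0003, 0.0003, 0.0479]
[-0.0845, -0.459, 0.0333, 0.0, 0.0, 0.0462]
[-0.0657, -0.1444, 0.1167, 0.0, 0.0, 0.0]
[0.0, 0.0, 0.2333, 0.0, 0.0, 0.0]
```

Emit:
{"op": "carry_out", "data": {"motion": [[1,0,0,-0.08,0,0,0],[1,0.015,-0.486,-0.133,0,0,0.048],[1,0.015,-0.486,-0.133,0,0,0.048],[1,0.015,-0.486,-0.133,0,0,0.048],[1,0.015,-0.486,-0.133,0,0,0.048],[1,0.015,-0.486,-0.133,0,0,0.048],[1,0.015,-0.486,-0.133,0,0,0.048],[1,0.015,-0.486,-0.133,0,0,0.048],[1,0.015,-0.486,-0.133,0,0,0.048]]}}

```text
t: 8.3
eef_pos: [480.1, -79.7, 238.9]
ee_rot: [0.0, 0.995, -0.099, 0.0]
ft_force: [-0.4, -0.6, -0.3]
gripper_width: 85.3
grip_force: 0.0
```

```bash
python3 - <<'E'
from go import *
info(); c=go([491,295,160],-.49,0)
E
```

```text
t 8.3 tcp [480.1 -79.7 238.9] z [ 0.001 -0.    -1.   ] az_x -0.199 q [-0.41  0.22  1.6  -0.    1.32  1.36] w 85.3 gf 0.0 ft [-0.4 -0.6 -0.3]
[-0.1056, -0.6158, 0.1313, 0.0, -0.0001, 0.0464]
```

Emit:
{"op": "carry_out", "data": {"motion": [[1,-0.106,-0.616,0.131,0,0,0.0464],[1,-0.106,-0.616,0.131,0,0,0.0464],[1,-0.106,-0.616,0.131,0,0,0.0464],[1,-0.106,-0.616,0.131,0,0,0.0464],[1,-0.106,-0.616,0.131,0,0,0.0464],[1,-0.106,-0.616,0.131,0,0,0.0464],[1,-0.106,-0.616,0.131,0,0,0.0464],[1,-0.106,-0.616,0.131,0,0,0.0464],[1,-0.106,-0.616,0.131,0,0,0.0464],[1,-0.106,-0.616,0.131,0,0,0.0464],[1,-0.106,-0.616,0.131,0,0,0.0464]]}}

```text
t: 9.4
eef_pos: [492.0, 293.2, 160.0]
ee_rot: [0.0, 0.97, -0.244, -0.0]
ft_force: [0.2, 0.3, -0.1]
gripper_width: 85.7
grip_force: 0.0
```

```bash
python3 - <<'E'
from go import *
info(); c=go([491,295,15],-.49,0)
from crops import crop
o=[cap(n,n+'3')['image'][:,:,::-1].copy() for n in('top','scene')]
cv2.imwrite('pics/v3.png',np.hstack([crop(o[0],155,150,5,400,400),crop(o[1],185,300,5,400,400)]))
E
```

```text
t 9.4 tcp [492.  293.2 160. ] z [-0.  0. -1.] az_x -0.494 q [0.33 0.48 1.45 0.   1.21 2.4 ] w 85.7 gf 0.0 ft [ 0.2  0.3 -0.1]
[-0.0029, -0.0018, 0.2416, 0.0, 0.0, -0.0006]
```

View pics/v3.png

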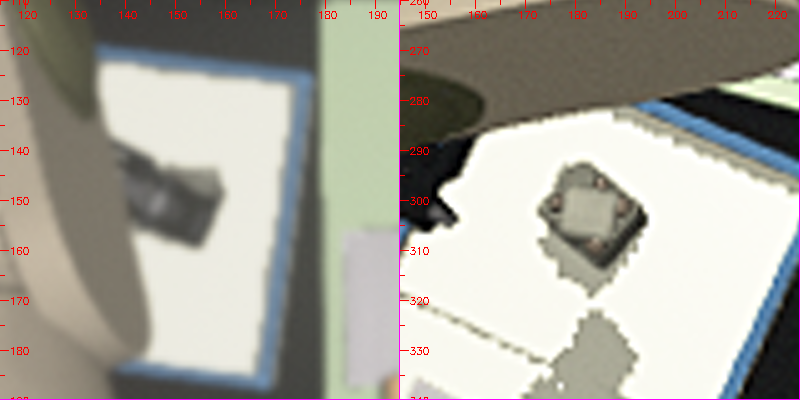

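Emit:
{"op": "carry_out", "data": {"motion": [[1,-0.003,-0.002,0.05,0,0,0],[1,-0.003,-0.002,0.12,0,0,0],[1,-0.003,-0.002,0.18,0,0,0],[1,-0.003,-0.002,0.22,0,0,0],[1,-0.003,-0.002,0.245,0,0,0],[0.8,-0.003,-0.002,0.253,0,0,0],[0.4,-0.003,-0.002,0.253,0,0,0],[0,-0.003,-0.002,0.253,0,0,0],[0,-0.003,-0.002,0.253,0,0,0],[0,-0.003,-0.002,0.253,0,0,0],[0,-0.003,-0.002,0.253,0,0,0],[0,-0.003,-0.002,0.253,0,0,0]], "squeeze": 50}}

```text
t: 10.7
eef_pos: [490.9, 296.7, 9.8]
ee_rot: [-0.0, 0.97, -0.243, 0.001]
ft_force: [-2.4, -1.7, 6.0]
gripper_width: 34.4
grip_force: 48.3
```

Emit:
{"op": "carry_out", "data": {"motion": [[0,0,0,-0.03,0,0,0],[0,0,0,-0.09,0,0,0],[0,0,0,-0.17,0,0,0],[0,0,0,-0.25,0,0,0],[0,0,0,-0.33,0,0,0],[0,0,0,-0.37,0,0,0],[0,0,0,-0.37,0,0,0]]}}

```text
t: 11.4
eef_pos: [491.4, 297.1, 234.8]
ee_rot: [-0.002, 0.97, -0.243, 0.003]
ft_force: [-0.1, 0.3, -1.9]
gripper_width: 34.3
grip_force: 48.9
```

```bash
python3 - <<'E'
from go import *
info(); c=go([470,-80,240],-.2,0); c=go([438,-376,180],.1,0,c)
E
```

```text
t 11.4 tcp [491.4 297.1 234.8] z [ 0.008  0.003 -1.   ] az_x -0.492 q [0.34 0.42 1.34 0.   1.37 2.4 ] w 34.3 gf 48.87120292754844 ft [-0.1  0.3 -1.9]
[0.2654, 0.5708, -0.0109, -0.0009, -0.001, -0.0464]
[0.0457, 0.4941, 0.1, 0.0, 0.0, -0.0477]
```

Small lump held (34.3 mm). To the bin.

Emit:
{"op": "carry_out", "data": {"motion": [[0,0.265,0.571,-0.011,0,0,-0.046],[0,0.265,0.571,-0.011,0,0,-0.046],[0,0.265,0.571,-0.011,0,0,-0.046],[0,0.265,0.571,-0.011,0,0,-0.046],[0,0.265,0.571,-0.011,0,0,-0.046],[0,0.265,0.571,-0.011,0,0,-0.046],[0,0.265,0.571,-0.011,0,0,-0.046],[0,0.265,0.571,-0.011,0,0,-0.046],[0,0.265,0.571,-0.011,0,0,-0.046],[0,0.265,0.571,-0.011,0,0,-0.046],[0,0.265,0.571,-0.011,0,0,-0.046]]}}

```text
t: 12.5
eef_pos: [468.4, -79.5, 236.2]
ee_rot: [-0.0, 0.995, -0.101, -0.001]
ft_force: [0.2, 0.5, -1.5]
gripper_width: 34.2
grip_force: 49.0
```

Emit:
{"op": "carry_out", "data": {"motion": [[0,0.046,0.494,0.1,0,0,-0.0477],[0,0.046,0.494,0.1,0,0,-0.0477],[0,0.046,0.494,0.1,0,0,-0.0477],[0,0.046,0.494,0.1,0,0,-0.0477],[0,0.046,0.494,0.1,0,0,-0.0477],[0,0.046,0.494,0.1,0,0,-0.0477],[0,0.046,0.494,0.1,0,0,-0.0477],[0,0.046,0.494,0.1,0,0,-0.0477],[0,0.046,0.494,0.1,0,0,-0.0477]]}}

```text
t: 13.4
eef_pos: [436.5, -374.7, 176.6]
ee_rot: [-0.0, 0.999, 0.049, -0.0]
ft_force: [-0.3, 1.0, -1.3]
gripper_width: 34.4
grip_force: 49.1
```

```bash
python3 - <<'E'
from go import *
info(); c=go([438,-376,60],.1,0)
from crops import crop
o=[cap(n,n+'4')['image'][:,:,::-1].copy() for n in('top','scene')]
cv2.imwrite('pics/v4.png',np.hstack([crop(o[0],395,150,4,400,400),crop(o[1],265,85,4,400,400)]))
E
```

```text
t 13.4 tcp [ 436.5 -374.7  176.6] z [-0.     0.001 -1.   ] az_x 0.098 q [-0.91  0.47  1.42  0.    1.25  0.56] w 34.4 gf 49.082080819644034 ft [-0.3  1.  -1.3]
[0.0022, 0.0026, 0.1943, -0.0002, 0.0, -0.0003]
```

View pics/v4.png

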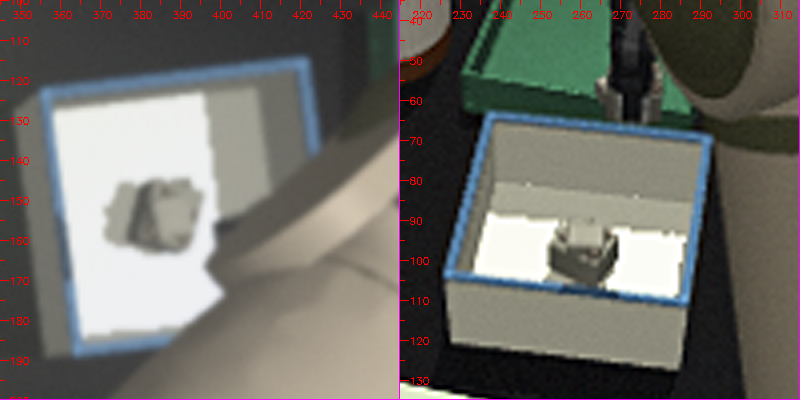

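```bash
python3 - <<'E'
from go import *
c=go([424,-389,45],.1,0); t=load('top4'); print(atz(t,[391,154],25))
E
```

```text
[-0.0234, 0.0218, 0.2201, -0.0, -0.0, -0.0002]
[ 470.4 -385.9   25. ]
```

Emit:
{"op": "carry_out", "data": {"motion": [[0,-0.0225,-0.0185,0.02,0,0,0],[0,-0.0225,-0.0185,0.08,0,0,0],[0,-0.0225,-0.0185,0.14,0,0,0],[0,-0.0225,-0.0185,0.19,0,0,0],[0,-0.0225,-0.0185,0.215,0,0,0],[0,-0.0225,-0.0185,0.22,0,0,0],[0,-0.0225,-0.0185,0.22,0,0,0],[1,-0.0225,-0.0185,0.22,0,0,0],[1,-0.0225,-0.0185,0.22,0,0,0],[1,-0.0225,-0.0185,0.22,0,0,0],[1,-0.0225,-0.0185,0.22,0,0,0],[1,-0.0225,-0.0185,0.17,0,0,0]]}}

```text
t: 14.7
eef_pos: [420.1, -365.1, 72.1]
ee_rot: [-0.003, 0.999, 0.048, -0.002]
ft_force: [-0.4, -0.2, 0.2]
gripper_width: 85.1
grip_force: 0.0
```

Emit:
{"op": "carry_out", "data": {"motion": [[1,0,0,-0.08,0,0,0],[1,0,0,-0.16,0,0,0],[1,0,0,-0.24,0,0,0],[1,0,0,-0.26,0,0,0]]}}

```text
t: 15.1
eef_pos: [422.3, -367.8, 236.3]
ee_rot: [0.004, 0.999, 0.048, 0.003]
ft_force: [-0.1, -0.3, 0.0]
gripper_width: 85.3
grip_force: 0.0
```

```bash
python3 - <<'E'
from go import *
info(); c=go([462,64.7,160],-.04,0)
go([462,64.7,33],-.04,0,c)
cap('top','top5');cap('scene','scene5')
E
```

```text
t 15.1 tcp [ 422.3 -367.8  236.3] z [ 0.005 -0.007 -1.   ] az_x 0.097 q [-0.93  0.38  1.39  0.    1.36  0.55] w 85.3 gf 0.0 ft [-0.1 -0.3  0. ]
[0.1349, -0.712, 0.1224, 0.0012, -0.0008, 0.0218]
[0.0, 0.0, 0.2117, 0.0, 0.0, 0.0]
```

Emit:
{"op": "carry_out", "data": {"motion": [[1,0.135,-0.712,0.122,0.001,-0.001,0.0218],[1,0.135,-0.712,0.122,0.001,-0.001,0.0218],[1,0.135,-0.712,0.122,0.001,-0.001,0.0218],[1,0.135,-0.712,0.122,0.001,-0.001,0.0218],[1,0.135,-0.712,0.122,0.001,-0.001,0.0218],[1,0.135,-0.712,0.122,0.001,-0.001,0.0218],[1,0.135,-0.712,0.122,0.001,-0.001,0.0218],[1,0.135,-0.712,0.122,0.001,-0.001,0.0218],[1,0.135,-0.712,0.122,0.001,-0.001,0.0218],[1,0.135,-0.712,0.122,0.001,-0.001,0.0218],[1,0.135,-0.712,0.122,0.001,-0.001,0.0218],[1,0.135,-0.712,0.122,0.001,-0.001,0.0218]]}}

```text
t: 16.4
eef_pos: [460.4, 65.6, 156.7]
ee_rot: [-0.003, 1.0, -0.021, -0.004]
ft_force: [-0.1, -0.7, 0.4]
gripper_width: 85.2
grip_force: 0.0
```

```bash
python3 - <<'E'
from go import *
info(); c=go([474,64.5,11],-.04,0)
from crops import crop
o=[cap(n,n+'6')['image'][:,:,::-1].copy() for n in('top','scene')]
cv2.imwrite('pics/v6.png',np.vstack([np.hstack([crop(o[0],232,155,5,400,300),crop(o[1],218,215,5,400,300)]),np.hstack([crop(o[0],395,150,5,400,300),crop(o[1],265,85,5,400,300)])]))
E
```

```text
t 16.4 tcp [460.4  65.6 156.7] z [-0.008  0.006 -1.   ] az_x -0.041 q [-0.11  0.26  1.77  0.01  1.11  1.5 ] w 85.2 gf 0.0 ft [-0.1 -0.7  0.4]
[0.0248, 0.0023, 0.2426, -0.001, 0.0013, -0.0002]
```

View pics/v6.png

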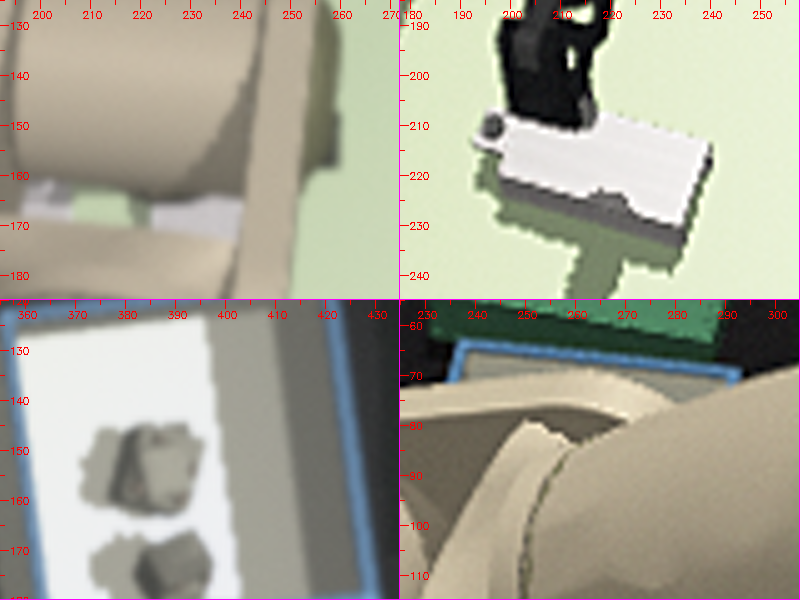

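Emit:
{"op": "carry_out", "data": {"motion": [[0.85,0.025,0.002,0.05,-0.001,0.0013,0],[0.85,0.025,0.002,0.11,-0.001,0.0013,0],[0.85,0.025,0.002,0.17,-0.001,0.0013,0],[0.85,0.025,0.002,0.215,-0.001,0.0013,0],[0.85,0.025,0.002,0.235,-0.001,0.0013,0],[0.85,0.025,0.002,0.2425,-0.001,0.0013,0],[0.85,0.025,0.002,0.2425,-0.001,0.0013,0],[0.85,0.025,0.002,0.2425,-0.001,0.0013,0]]}}

```text
t: 17.3
eef_pos: [475.4, 65.3, 13.0]
ee_rot: [0.0, 1.0, -0.02, 0.002]
ft_force: [0.3, -0.1, 0.9]
gripper_width: 73.0
grip_force: 0.0
```

```bash
python3 - <<'E'
from go import *
info(); c=go([474,64.5,11],-.04,0)
E
```

```text
t 17.3 tcp [475.4  65.3  13. ] z [ 0.003 -0.    -1.   ] az_x -0.04 q [-0.11  0.52  1.86 -0.    0.76  1.5 ] w 73.0 gf 0.0 ft [ 0.3 -0.1  0.9]
[-0.0023, 0.0015, 0.0033, 0.0001, -0.0005, -0.0001]
```

Emit:
{"op": "carry_out", "data": {"motion": [[0.7,-0.002,0.0015,0.003,0,-0.0005,0],[0.5,-0.002,0.0015,0.003,0,-0.0005,0],[0,-0.002,0.0015,0.003,0,-0.0005,0],[0,-0.002,0.0015,0.003,0,-0.0005,0],[0,-0.002,0.0015,0.003,0,-0.0005,0],[0,-0.002,0.0015,0.003,0,-0.0005,0],[0,-0.002,0.0015,0.003,0,-0.0005,0]], "squeeze": 70}}

```text
t: 18.0
eef_pos: [473.8, 64.8, 11.0]
ee_rot: [0.0, 1.0, -0.02, -0.0]
ft_force: [-2.2, 0.1, 6.8]
gripper_width: 49.1
grip_force: 73.6
```

```bash
python3 - <<'E'
from go import *
info()
E
```

```text
t 18.0 tcp [473.8  64.8  11. ] z [-0.001 -0.    -1.   ] az_x -0.04 q [-0.11  0.52  1.86 -0.    0.76  1.5 ] w 49.1 gf 73.63980889320374 ft [-2.2  0.1  6.8]
```

Emit:
{"op": "carry_out", "data": {"motion": [[0,0,0,-0.01,0,0,0],[0,0,0,-0.03,0,0,0],[0,0,0,-0.07,0,0,0],[0,0,0,-0.12,0,0,0],[0,0,0,-0.17,0,0,0],[0,0,0,-0.19,0,0,0],[0,0,0,-0.19,0,0,0],[0,0,0,-0.19,0,0,0]]}}

```text
t: 18.8
eef_pos: [473.0, 64.8, 123.1]
ee_rot: [0.0, 1.0, -0.02, -0.002]
ft_force: [0.1, -0.3, -3.7]
gripper_width: 49.1
grip_force: 73.5
```

```bash
python3 - <<'E'
from go import *
info(); go([478,296.2,110],-.133,0)
E
```

```text
t 18.8 tcp [473.   64.8 123.1] z [-0.004  0.    -1.   ] az_x -0.04 q [-0.11  0.33  1.78 -0.    1.03  1.5 ] w 49.1 gf 73.47247302532196 ft [ 0.1 -0.3 -3.7]
[-0.0071, -0.3858, 0.0218, 0.0, 0.0006, 0.0148]
```

Emit:
{"op": "carry_out", "data": {"motion": [[0,-0.007,-0.04,0,0,0.0006,0.003],[0,-0.007,-0.1,0.01,0,0.0006,0.006],[0,-0.007,-0.17,0.02,0,0.0006,0.01],[0,-0.007,-0.24,0.022,0,0.0006,0.0148],[0,-0.007,-0.3,0.022,0,0.0006,0.0148],[0,-0.007,-0.35,0.022,0,0.0006,0.0148],[0,-0.007,-0.375,0.022,0,0.0006,0.0148],[0,-0.007,-0.386,0.022,0,0.0006,0.0148],[0,-0.007,-0.386,0.022,0,0.0006,0.0148],[0,-0.007,-0.386,0.022,0,0.0006,0.0148]]}}

```text
t: 19.8
eef_pos: [478.7, 295.2, 110.4]
ee_rot: [0.0, 0.998, -0.067, 0.001]
ft_force: [-0.5, -0.7, -3.3]
gripper_width: 48.9
grip_force: 73.5
```

```bash
python3 - <<'E'
from go import *
info(); c=go([478,296.2,20],-.133,0)
from crops import crop
o=[cap(n,n+'7')['image'][:,:,::-1].copy() for n in('top','scene')]
cv2.imwrite('pics/v7.png',np.hstack([crop(o[0],145,150,4,400,400),crop(o[1],185,320,4,400,400)]))
E
```

```text
t 19.8 tcp [478.7 295.2 110.4] z [ 0.001 -0.001 -1.   ] az_x -0.134 q [ 0.34  0.51  1.54 -0.    1.09  2.05] w 48.9 gf 73.54865312576294 ft [-0.5 -0.7 -3.3]
[-0.0016, -0.0016, 0.1507, 0.0001, -0.0002, -0.0002]
```

View pics/v7.png

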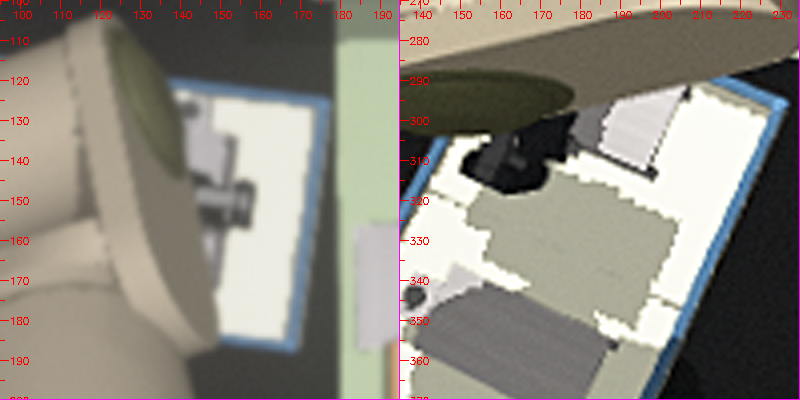

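Emit:
{"op": "carry_out", "data": {"motion": [[0,-0.0016,-0.001,0.02,0,0,0],[0,-0.0016,-0.001,0.06,0,0,0],[0,-0.0016,-0.001,0.1,0,0,0],[0,-0.0016,-0.001,0.13,0,0,0],[0,-0.0016,-0.001,0.145,0,0,0],[0,-0.0016,-0.001,0.15,0,0,0],[0,-0.0016,-0.001,0.15,0,0,0],[0,-0.0016,-0.001,0.15,0,0,0]]}}

```text
t: 20.7
eef_pos: [478.5, 297.1, 21.6]
ee_rot: [-0.0, 0.998, -0.067, 0.002]
ft_force: [-0.5, -0.2, -3.3]
gripper_width: 48.4
grip_force: 73.5
```

```bash
python3 - <<'E'
from go import *
info(); c=go([478,296.2,10],-.133,0)
E
```

```text
t 20.7 tcp [478.5 297.1  21.6] z [ 0.003  0.    -1.   ] az_x -0.133 q [ 0.35  0.64  1.6  -0.    0.9   2.05] w 48.4 gf 73.4676718711853 ft [-0.5 -0.2 -3.3]
[-0.0007, 0.0016, 0.0194, -0.0001, -0.0005, -0.0]
```

Emit:
{"op": "carry_out", "data": {"motion": [[0,0,0.001,0.005,0,-0.0004,0],[0,0,0.001,0.01,0,-0.0004,0],[0,0,0.001,0.014,0,-0.0004,0],[0,0,0.001,0.017,0,-0.0004,0],[0,0,0.001,0.017,0,-0.0004,0],[0,0,0.001,0.017,0,-0.0004,0]]}}

```text
t: 21.3
eef_pos: [478.0, 296.4, 10.6]
ee_rot: [0.0, 0.998, -0.067, -0.0]
ft_force: [0.0, 0.3, -3.1]
gripper_width: 48.4
grip_force: 73.5
```

```bash
python3 - <<'E'
from go import *
info()
E
```

```text
t 21.3 tcp [478.  296.4  10.6] z [-0.001 -0.    -1.   ] az_x -0.133 q [0.35 0.66 1.6  0.   0.88 2.05] w 48.4 gf 73.46857130527496 ft [ 0.   0.3 -3.1]
```

Still hanging (−3.1 N); lower in half-millimetre steps.

Emit:
{"op": "carry_out", "data": {"motion": [[0,0,0,0.0008,0,0,0],[0,0,0,0.0016,0,0,0],[0,0,0,0.0016,0,0,0]]}}

```text
t: 21.6
eef_pos: [478.1, 296.4, 10.0]
ee_rot: [-0.0, 0.998, -0.067, -0.0]
ft_force: [-1.8, -0.4, 1.7]
gripper_width: 48.6
grip_force: 74.0
```

Emit:
{"op": "carry_out", "data": {"motion": [[0,0,0,0.0008,0,0,0],[0,0,0,0.0008,0,0,0]]}}

```text
t: 21.8
eef_pos: [478.0, 296.4, 10.0]
ee_rot: [0.0, 0.998, -0.067, -0.0]
ft_force: [-2.9, -2.3, 7.4]
gripper_width: 48.7
grip_force: 75.0
```

Contact at the expected height; release with a limited opening, then rise.

Emit:
{"op": "carry_out", "data": {"motion": [[0.62,0,0,0,0,0,0],[0.75,0,0,0,0,0,0],[0.75,0,0,0,0,0,0],[0.75,0,0,0,0,0,0],[0.75,0,0,-0.02,0,0,0],[0.75,0,0,-0.06,0,0,0],[0.75,0,0,-0.12,0,0,0],[0.75,0,0,-0.2,0,0,0],[0.75,0,0,-0.28,0,0,0],[0.75,0,0,-0.33,0,0,0],[0.75,0,0,-0.33,0,0,0]]}}

```text
t: 22.9
eef_pos: [479.5, 297.0, 212.7]
ee_rot: [-0.002, 0.998, -0.066, 0.004]
ft_force: [0.1, 0.1, 0.0]
gripper_width: 63.8
grip_force: 0.0
```

```bash
python3 - <<'E'
from go import *
info(); go([400,-60,240],0,0)
E
```

```text
t 22.9 tcp [479.5 297.  212.7] z [ 0.008  0.003 -1.   ] az_x -0.133 q [0.35 0.41 1.41 0.   1.31 2.05] w 63.8 gf 0.0 ft [0.1 0.1 0. ]
[-0.052, 0.6072, -0.0484, -0.0006, -0.0013, -0.0212]
```

Move clear, then check numerically (picture allowance is used up).

Emit:
{"op": "carry_out", "data": {"motion": [[0.75,-0.05,0.6,-0.05,0,0,0],[0.75,-0.05,0.6,-0.05,0,0,0],[0.75,-0.05,0.6,-0.05,0,0,0],[0.75,-0.05,0.6,-0.05,0,0,0],[0.75,-0.05,0.6,-0.05,0,0,0],[0.75,-0.05,0.6,-0.05,0,0,0],[0.75,-0.05,0.6,-0.05,0,0,0],[0.75,-0.05,0.6,-0.05,0,0,0],[0.75,-0.05,0.6,-0.05,0,0,0]]}}

```text
t: 23.8
eef_pos: [400.0, -57.9, 237.2]
ee_rot: [0.0, 0.998, -0.068, -0.0]
ft_force: [-0.7, -0.0, 0.0]
gripper_width: 64.4
grip_force: 0.0
```

```bash
python3 - <<'E'
from go import *
from scipy.ndimage import label
info()
c=cap('top','top9'); g=cv2.cvtColor(c['image'],cv2.COLOR_RGB2GRAY).astype(int); t0=load('top0')
# mould & mate in the tray: non-white blobs inside tray interior
def T(p,P): a=-.1336; return np.array([[492.7+np.cos(a)*x-np.sin(a)*y,355.8+np.sin(a)*x+np.cos(a)*y,z] for x,y,z in P])
m=np.zeros(g.shape,np.uint8); cv2.fillConvexPoly(m,proj(c,T(0,[(82,118,6),(82,-118,6),(-82,-118,6),(-82,118,6)])).astype(np.int32),1)
k=((g<np.percentile(g[m>0],90)-30)&(m>0)).astype(np.uint8); k=cv2.morphologyEx(k,cv2.MORPH_OPEN,np.ones((3,3)))
L,n=label(k)
for i in range(1,n+1):
    v,u=np.where(L==i)
    if len(u)>100:
        r=cv2.minAreaRect(np.c_[u,v].astype(np.float32)); print(len(u),'mean',u.mean().round(1),v.mean().round(1),'rect',np.round(r[0]+r[1]+(r[2],),1),'lug end: top v',v.min(),'u',u[v<=v.min()+4].mean().round(1))
# predicted silhouette of the placed mould
P=[(x,y,z+5) for x in(-50,50) for y in(-25,25) for z in(0,30)]+[(69,y,35) for y in(-12,12)]
for ly in(-61,61):
    q=proj(c,T(0,[(x-8,y+ly,z) for x,y,z in P])); print('pred rect',np.round(sum(map(lambda a:list(a) if np.ndim(a) else [a],cv2.minAreaRect(q.astype(np.float32))),[]),1))
# unchanged objects: mean abs difference
for nme,(u,v,w) in dict(mate=(107,150,18),lid=(317,197,14),spat=(196,180,18),tape=(205,101,9),bin=(395,150,25)).items():
    sl=np.s_[v-w:v+w,u-w:u+w]; print(nme,np.abs(c['image'][sl].astype(int)-t0['image'][sl]).mean().round(1))
E
```

```text
t 23.8 tcp [400.  -57.9 237.2] z [-0.001 -0.    -1.   ] az_x -0.137 q [-0.44  0.04  1.81 -0.    1.29  1.27] w 64.4 gf 0.0 ft [-0.7 -0.   0. ]
847 mean 107.5 149.3 rect [107.7 147.8  22.3  42.7   8.1] lug end: top v 127 u 108.9
1154 mean 154.3 159.1 rect [155.4 157.6  32.5  50.7   6.7] lug end: top v 132 u 152.2
pred rect [151.1 152.9  20.7  42.7   7.1]
pred rect [108.3 148.   21.9  42.8   7.4]
mate 0.5
lid 59.5
spat 52.3
tape 0.6
bin 23.2
```

```bash
python3 - <<'E'
from go import *
go([122.1,-510.6,240],.235,0)
E
```

```text
[-0.3574, 0.8121, -0.0046, -0.0001, 0.0002, -0.0589]
```

Emit:
{"op": "carry_out", "data": {"motion": [[0.75,-0.357,0.812,-0.005,0,0,-0.059],[0.75,-0.357,0.812,-0.005,0,0,-0.059],[0.75,-0.357,0.812,-0.005,0,0,-0.059],[0.75,-0.357,0.812,-0.005,0,0,-0.059],[0.75,-0.357,0.812,-0.005,0,0,-0.059],[0.75,-0.357,0.812,-0.005,0,0,-0.059],[0.75,-0.357,0.812,-0.005,0,0,-0.059],[0.75,-0.357,0.812,-0.005,0,0,-0.059],[0.75,-0.357,0.812,-0.005,0,0,-0.059],[0.75,-0.357,0.812,-0.005,0,0,-0.059],[0.75,-0.357,0.812,-0.005,0,0,-0.059],[0.75,-0.357,0.812,-0.005,0,0,-0.059]]}}

```text
t: 25.05
eef_pos: [122.5, -513.1, 239.3]
ee_rot: [-0.0, 0.993, 0.118, -0.0]
ft_force: [0.6, 0.9, -0.0]
gripper_width: 63.9
grip_force: 0.0
```

```bash
cat > chk.py <<'E'
from go import *
from scipy.ndimage import label
info()
c=cap('top','top10'); g=cv2.cvtColor(c['image'],cv2.COLOR_RGB2GRAY).astype(int); t0=load('top0')
def T(P): a=-.1336; return np.array([[492.7+np.cos(a)*x-np.sin(a)*y,355.8+np.sin(a)*x+np.cos(a)*y,z] for x,y,z in P])
m=np.zeros(g.shape,np.uint8); cv2.fillConvexPoly(m,proj(c,T([(82,118,6),(82,-118,6),(-82,-118,6),(-82,118,6)])).astype(np.int32),1)
k=((g<np.percentile(g[m>0],90)-30)&(m>0)).astype(np.uint8); k=cv2.morphologyEx(k,cv2.MORPH_OPEN,np.ones((3,3)))
L,n=label(k)
for i in range(1,n+1):
    v,u=np.where(L==i)
    if len(u)>100: r=cv2.minAreaRect(np.c_[u,v].astype(np.float32)); print(len(u),'rect',np.round(r[0]+r[1]+(r[2],),1),'lug v',v.min(),u[v<=v.min()+4].mean().round(1))
for nme,(u,v,w) in dict(mate=(107,150,18),lid=(317,197,14),spat=(196,180,18),tape=(205,101,9),bin=(395,150,25),shelfL=(195,75,12),shelfR=(315,75,12),oldbig=(268,105,6),oldmould=(232,155,10)).items():
    sl=np.s_[v-w:v+w,u-w:u+w]; print(nme,np.abs(c['image'][sl].astype(int)-t0['image'][sl]).mean().round(1))
E
python3 chk.py
```

```text
t 25.05 tcp [ 122.5 -513.1  239.3] z [-0.001  0.001 -1.   ] az_x 0.236 q [-1.56  0.31  1.48 -0.    1.35 -0.22] w 63.9 gf 0.0 ft [ 0.6  0.9 -0. ]
851 rect [107.7 147.8  22.5  42.7   8.1] lug v 127 108.9
854 rect [150.9 152.7  22.6  42.2   7.1] lug v 132 152.2
mate 0.5
lid 0.4
spat 0.8
tape 0.7
bin 23.2
shelfL 0.6
shelfR 0.5
oldbig 26.0
oldmould 16.1
```

The loose half sits at (150.9, 152.7), within 0.2 px of the prediction and square to 1° with its mate, and everything else is unchanged. Handing in.

```bash
python3 -c "
from cell import order; print(order.close_job())"
```

```text
the job is handed in; nothing more can be done
None
```

The job is handed in at about 25 s: both lumps are in the scrap bin and the mould half is set down in the freed bay, square with its mate and lug the same way. In the top camera the lid, spatula, tape, mate and shelf look unmoved.

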